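# Unclip the airbox cover and move the dirty filter to the wash crate

## Task

Squeeze the two yellow snap tabs together to release the black cover of the airbox, lift it off and set it down gently, right way up, on the green mat. Then pull the dirty orange filter element out by its red handle and stand it in the blue wash crate with the filters already there, pushing it gently down between them so that they move aside and it reaches the crate's floor. Leave every filter standing in the crate, and do not disturb the spray can, the oil bottle or the battery.

Things in the scene. Friction and masses are not known exactly. Their poses are not given: they have to be found in the camera images.
- airbox: grey airbox, fixed, 210 x 110 x 85 mm high (x, y, z), black spigot 30 mm long at its +x end; origin centre of underside. Slot in its flat top 157 (x) x 29 mm, 75 deep, holds the element. On top: two catches at y = +-31 to +-50 mm, 36 mm long at mid-length, 15 mm high, under which the cover's tabs hook; rails 6 mm high round the cover's feet (1.5 mm play).
- cover: black clip-on cover, loose, 0.2 kg, 176 mm long (x), 48 mm wide feet; origin centre of flat underside, z up. Clipped on, it lies on the airbox's top, axes parallel. Hollow dome 102 x 34 x 61 mm high over the element's handle (5 mm to spare at the sides): raise it straight up 50 mm or more. Freed only with both tabs pressed in; squeezed along y it can be lifted and carried by the tabs.
- tab_left (a joint): how far the yellow tab on the cover's +y side is pressed in, towards the dome: 0 sprung out, 0.008 m at its stop; its hook is clear of the catch from 0.0065 m on. A spring pushes it out: 2.5 N at 0, 6.5 N at the stop.
- tab_right (a joint): the same for the yellow tab on the cover's -y side (pressed towards +y).
- tab_left_pad (a point): middle of the left tab's outer face, 40 mm above the cover's underside, 30 mm from its mid-plane (22 mm pressed in). The tab is an upright plate 30 mm long (x), 5 mm thick, 2 to 54 mm above the underside. Outer faces of the two: 60 mm apart sprung out, 44 mm squeezed. Keep fingertips 16 mm or more above the airbox's top, over the catches.
- tab_right_pad (a point): the same point of the right tab, on the cover's -y side.
- element: dirty filter element, loose, about 0.25 kg: orange-framed panel 150 x 24 x 75 mm high (x, y, z), red handle on top; foot bevelled on both long sides to 12 mm wide over its lowest 14 mm. Origin centre of underside, z up. In the airbox its underside is 10 mm above the bench, its panel's top flush with the airbox's top, axes parallel to the airbox's.
- element_handle (a point): grip point of the element, 100 mm above its underside: the red handle is an upright bar 60 mm long (x), 16 mm thick (y), from 75 to 120 mm above the underside; pinch it along y.
- crate: blue open wash crate, fixed, 182 x 150 x 60 mm high outside (x, y, z), walls and floor 5 mm; origin centre of underside. Three used panels stand in it side by side along its y, with gaps of 11 to 23 mm: too narrow for the element until pushed aside, which takes a few newtons (the element's length parallel to theirs).
- panel0: used filter panel without a handle, 150 x 24 x 80 mm high (x, y, z), bevelled to 12 mm wide over its top 14 mm; loose, stands on its long edge in the crate with its length along the crate's x. Origin at the centre of its underside. White frame; the one nearest the crate's -y wall.
- panel1: used filter panel without a handle, 150 x 24 x 80 mm high (x, y, z), bevelled to 12 mm wide over its top 14 mm; loose, stands on its long edge in the crate with its length along the crate's x. Origin at the centre of its underside. Grey frame; the middle one.
- panel2: used filter panel without a handle, 150 x 24 x 80 mm high (x, y, z), bevelled to 12 mm wide over its top 14 mm; loose, stands on its long edge in the crate with its length along the crate's x. Origin at the centre of its underside. Green frame; the one nearest the crate's +y wall.
- mat: green mat fixed on the bench, 220 x 140 x 4 mm (x, y, z); origin at the centre of its underside.
- spray_can: blue spray can, 66 mm across, 190 mm high, standing loose; bystander. Origin at the centre of its base.
- oil_bottle: white oil bottle with a red cap, 80 mm across, 200 mm high, standing loose; bystander. Origin at the centre of its base.
- battery: black battery, 87 x 150 x 101 mm high, loose; bystander. Origin at the centre of its base.
There are look-alikes about, which are no part of the job. There is more than one size of the crate; the job needs the largest.

How it is judged:
By the outcome, as a careful person would: the job done as asked, in the order asked, and still so for the second after the job is handed in, with the robot touching nothing.
It also fails if it takes over 61 s, if anything falls off the work surface, if the arm or the gripper's body presses on something with over 40 N, if the wrist force passes 120 N, or if a joint passes its speed limit or range.

## Robot

A 6-joint arm with a two-finger parallel gripper is mounted at the origin on the work surface. World frame = base frame: x ahead of the robot, y to its left, z up, the work surface at z = 0. Lengths are in m, angles in rad, forces in N, time in s.
With the tool pointing down it reaches from about 0.275 to 0.85 m from the base axis. Payload 19 kg.
Tool frame: the origin (TCP) lies on the centre line of the jaws, within the pads' length; the fingertips stand 25 mm ahead of it and the grasp point (between the pads) lies 6 mm ahead of it; z points along the fingers, y is the line along which they close (so a half turn about z gives the same grasp; the last joint's range is limited). The gripper opens to 85 mm and grips with 20 to 120 N. Pads are 22 mm wide; open, the fingers measure 114 mm over their backs; the gripper's body (76 mm by 85 mm) begins 54 mm behind the grasp point. The pads swing forward as they close: fully open they stand 13 mm farther back than shut.
Start: joints at [-1.393, 0.15, 1.437, -0, 1.554, -0.134], TCP at [0.176, -0.547, 0.256] pointing down, gripper open.
Joint ranges: [-2.8, 2.8], [-0.68, 2.1], [0.12, 2.68], [-1.39, 4.53], [0.16, 2.79], [-2.81, 2.81]. Speed limits (rad/s): [1.89, 1.89, 2.22, 3.01, 3.01, 3.01].

## Interface

Orientations are given as a unit quaternion [x, y, z, w].
In Python, from bench import env gives the robot as it stands. The module is installed in compiled form; this text tells all that it offers.
- The arm moves only by the tool arm_command, never from a script. Its argument "commands" is a list of rows, each a list of 3 entries, a list of its own where there are three numbers: the shift along the tool's x, y, z in cm, then the turn about the tool's z in rad, then the finger opening in cm, from 0 to 8.54. In form: [[[tx, ty, tz], twist, hand], ...]. A call has 1 to 20 rows; each row shifts and turns the commanded pose from where the row before left it, along the tool's axes as they then stand; what a row does not reach is not made up. A row lasts 1/10 s, in which the tool goes at most 50 mm and 8.59 degrees, less where a joint would pass 70% of its speed; a pose out of reach is approached as far as the arm can. A call with a gripper value outside its range is refused whole. The fingers move at their own pace and stop on an object; "newtons" is the grip in N (left out, the last holds). Time passes only in rows, so rows that do not move let the fingers close. It gives the time, the measured TCP pose, the force, the opening and the grip force at its end, in the units of the state.
- env.sense(): the state, without advancing time (a new reading comes with each control period).
- env.get_image(name): name is "side" or "top" or "wrist"; returns the picture (384x512x3 uint8, red, green, blue); there is no depth.
- env.calibration(name): a dict with "fov_y" (degrees; the focal length in pixels is half the picture's height over the tangent of half this angle, whatever the lens; pixels are square), "cx", "cy" (the principal point, pixels), "world_from_camera" (4x4, takes a point from camera to world coordinates); the wrist camera has in their place "hand_eye" (4x4, takes a point from camera to tool coordinates, whose origin is the TCP and whose axes are the flange's). Camera axes: x right, y down, z forward; pixel columns grow to the right and rows downward; lengths in m; the calibration is good to about 2 mm. A picture is of the moment at which its call begins: read the wrist's pose just before it. calibration takes no time and is no camera call.
- env.close_job(): hands the job in; it is judged then, once.
The state is a dict: "time": time; "joint_pos": joint angles; "dq": joint speeds; "joint_efforts": joint torques, N m; "tool_pos": TCP position; "orientation": TCP orientation; "force": force on the tool from outside, world axes, zero at the start; "moment": the same for the moment, N m; "width": opening from 0.0 (shut) to 1.0 (fully open); "grip_force": force on a finger pad.
Only numpy, scipy, OpenCV 4.12 (cv2) and the standard library are available. Lean on these libraries where they do the work, as an engineer would, in place of code of your own. Each camera call takes 0.05 s, during which the arm holds its last target. There are 200 camera calls.

## Working session

There is one attempt and no reset: what is moved stays moved. The work goes in short steps, Python scripts to look and compute and a tool call to move; the robot and the scene stay as the last step left them, time stands still between calls to the robot, and variables do not carry over. Pictures are saved under pics/ and viewed, at most 10 in all, crops included, and the job is handed in when it is done.

Besides the shell and the picture viewer there is one more tool, called after ">>>" as name(argument=value, ...) on one line, values as JSON. arm_command: Moves the arm, as the interface text tells. Its arguments: {"type":"object","properties":{"commands":{"type":"array"},"newtons":{"type":"number"}},"required":["commands"]}

```bash
mkdir -p pics; cat > h.py <<'E'
import numpy as np, cv2
from bench import env
from scipy.spatial.transform import Rotation as R
def cam(n,s=None):
    c=env.calibration(n); f=192/np.tan(np.radians(c["fov_y"])/2)
    if "hand_eye" in c:
        s=s or env.sense(); T=np.eye(4); T[:3,:3]=R.from_quat(s["orientation"]).as_matrix(); T[:3,3]=s["tool_pos"]
        T=T@np.array(c["hand_eye"])
    else: T=np.array(c["world_from_camera"])
    return f,c["cx"],c["cy"],T
def px2w(C,u,v,z):
    f,cx,cy,T=C; d=T[:3,:3]@np.array([(u-cx)/f,(v-cy)/f,1]); o=T[:3,3]
    return o+d*(z-o[2])/d[2]
def w2px(C,p):
    f,cx,cy,T=C; q=T[:3,:3].T@(np.array(p)-T[:3,3]); return q[:2]/q[2]*f+[cx,cy]
def snap(n,name,scale=1.5):
    im=env.get_image(n)[:,:,::-1]; cv2.imwrite(f"pics/{name}_raw.png",im)
    cv2.imwrite(f"pics/{name}.png",cv2.resize(im,None,fx=scale,fy=scale,interpolation=cv2.INTER_CUBIC))
E
python3 - <<'E'
from h import *
s=env.sense(); print({k:np.round(v,3).tolist() for k,v in s.items()})
for n in("top","side","wrist"): print(n,{k:np.round(v,4).tolist() for k,v in env.calibration(n).items()})
snap("top","top0"); snap("side","side0")
E
```

```text
{'time': 0.0, 'joint_pos': [-1.393, 0.151, 1.438, -0.0, 1.554, -0.134], 'dq': [0.001, -0.0, 0.001, -0.001, -0.002, 0.0], 'joint_efforts': [0.002, -71.306, -57.087, -0.0, 0.009, -0.0], 'tool_pos': [0.176, -0.547, 0.256], 'orientation': [0.988, 0.155, -0.0, -0.001], 'force': [0.667, 0.382, 0.615], 'moment': [0.01, -0.01, -0.045], 'grip_force': 0.0, 'width': 0.999}
top {'fov_y': 46.5653, 'cx': 260.8, 'cy': 190.6079, 'world_from_camera': [[-0.0115, -0.9918, 0.127, 0.2955], [-0.9999, 0.0114, -0.0014, 0.0133], [-0.0001, -0.127, -0.9919, 1.9296], [0.0, 0.0, 0.0, 1.0]]}
side {'fov_y': 48.2206, 'cx': 258.8914, 'cy': 186.5658, 'world_from_camera': [[0.9966, -0.0562, 0.0603, 0.422], [-0.0818, -0.7635, 0.6406, -1.1234], [0.0101, -0.6434, -0.7655, 1.438], [0.0, 0.0, 0.0, 1.0]]}
wrist {'fov_y': 69.1094, 'cx': 257.0543, 'cy': 190.4987, 'hand_eye': [[0.0009, -0.9631, -0.2693, 0.0677], [1.0, 0.001, -0.0002, 0.0013], [0.0004, -0.2693, 0.9631, -0.1187], [0.0, 0.0, 0.0, 1.0]]}
```

View pics/top0.png

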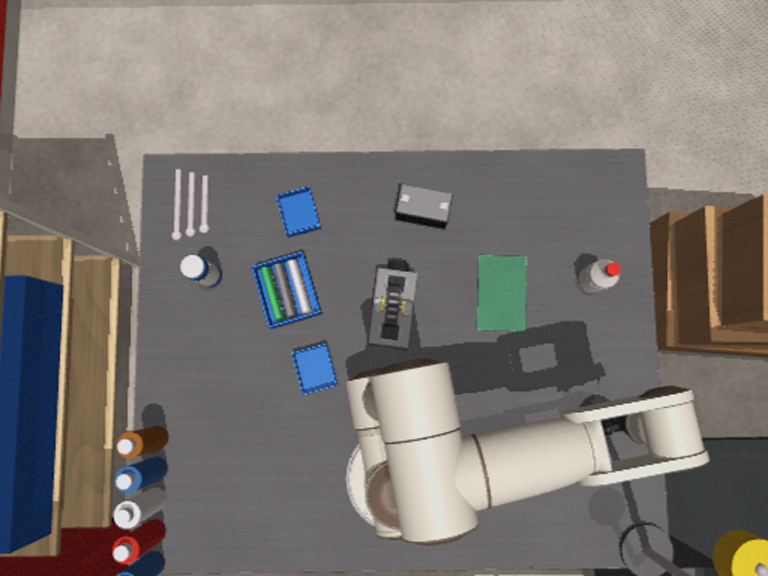

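View pics/side0.png

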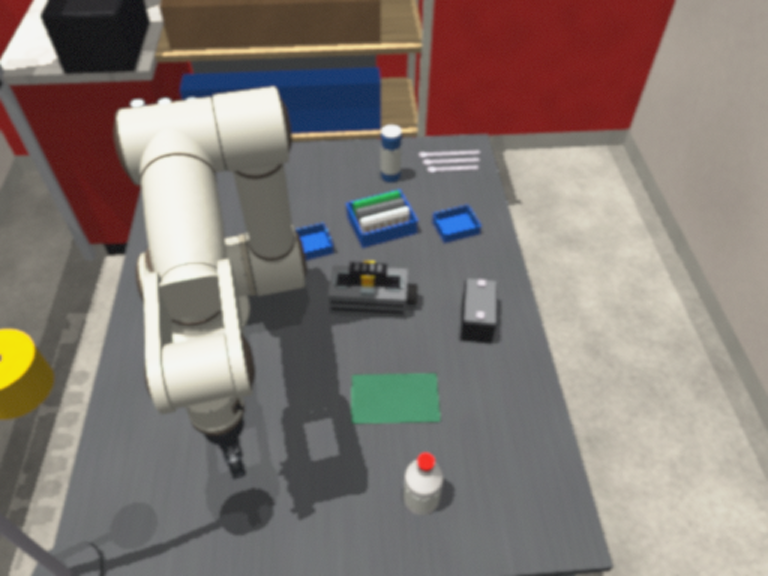

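The top view shows the airbox at about (393,305), the large crate at (287,289), the mat at (502,292), the spray can at (195,268), the bottle at (603,275) and the battery at (424,205). I'll enlarge the working area for corner positions.

```bash
python3 - <<'E'
from h import *
im=cv2.imread("pics/top0_raw.png")[150:240,160:360]
cv2.imwrite("pics/crop0.png",cv2.resize(im,None,fx=4,fy=4,interpolation=cv2.INTER_CUBIC))
C=cam("top")
for n,u,v,z in [("airbox",393,305,.085),("crate",287,289,.06),("mat",502,292,.004),("can",193,266,.19),("bottle",613,269,.2),("battery",424,200,.1)]: print(n,px2w(C,u/1.5,v/1.5,z).round(3))
E
```

```text
airbox [0.478 0.006 0.085]
crate [0.529 0.304 0.06 ]
mat [ 0.521 -0.31   0.004]
can [0.577 0.532 0.19 ]
bottle [ 0.555 -0.569  0.2  ]
battery [ 0.771 -0.084  0.1  ]
```

View pics/crop0.png

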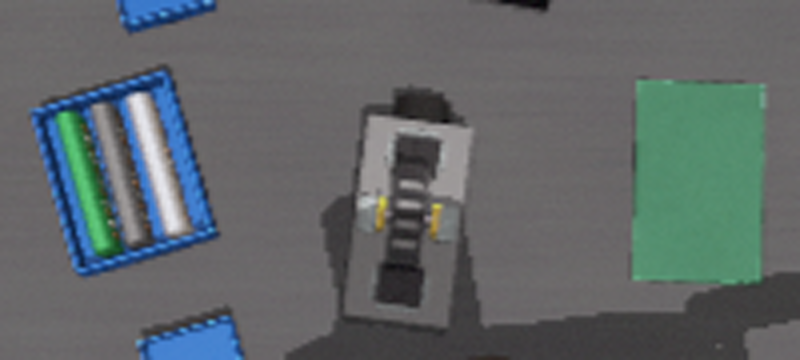

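The crop shows the airbox top with corners near (365,114), (473,127), (449,328), (343,316) and yellow tabs at (382,214) and (436,221). The crate rim corners are (32,108), (165,68), (217,236), (82,275); the mat corners are (637,80), (765,84), (761,283), (631,280).

```bash
python3 - <<'E'
from h import *
C=cam("top")
def P(u,v,z): return px2w(C,160+(u+.5)/4-.5,150+(v+.5)/4-.5,z)
def rect(n,c,z):
    p=np.array([P(u,v,z) for u,v in c]); d=p[0]+p[1]-p[2]-p[3]; e=p[0]+p[3]-p[1]-p[2]
    print(n,p.mean(0).round(4),"len",np.hypot(*d[:2])/2,np.hypot(*e[:2])/2,"yaw",np.arctan2(d[1],d[0]),np.arctan2(-e[0],e[1]))
rect("airbox",[(365,114),(473,127),(449,328),(343,316)],.085)
rect("crate",[(32,108),(165,68),(217,236),(82,275)],.06)
rect("mat",[(637,80),(765,84),(761,283),(631,280)],.004)
a,b=P(382,214,.137),P(436,221,.137); print("tabs",a,b,(a+b)/2,np.arctan2(-(a-b)[0],(a-b)[1]))
s=env.sense(); print(R.from_quat(s["orientation"]).as_matrix().round(3))
E
```

```text
airbox [0.4724 0.0084 0.085 ] len 0.2113028500501026 0.11180366223160701 yaw -0.12486847781142574 -0.12832702540708887
crate [0.5305 0.3071 0.06  ] len 0.18716010065498528 0.1467384195997658 yaw 0.3001476447257301 0.2789250049429905
mat [ 0.5196 -0.3084  0.004 ] len 0.21844568452442634 0.14010275363630217 yaw -0.05723612866135646 -0.03888167300453908
tabs [0.47428983 0.03426224 0.137     ] [ 0.46657309 -0.02011996  0.137     ] [0.47043146 0.00707114 0.137     ] -0.14095713653346117
[[ 0.952  0.307 -0.   ]
 [ 0.307 -0.952  0.001]
 [ 0.    -0.001 -1.   ]]
```

>>> arm_command(commands=[[[2.83,-2.73,-0.46],0,8.5],[[2.83,-2.73,-0.46],0,8.5],[[2.83,-2.73,-0.46],0,8.5],[[2.83,-2.73,-0.46],0,8.5],[[2.83,-2.73,-0.46],0,8.5],[[2.83,-2.73,-0.46],0,8.5],[[2.83,-2.73,-0.46],0,8.5],[[2.83,-2.73,-0.46],0,8.5],[[2.83,-2.73,-0.46],0,8.5],[[2.83,-2.73,-0.46],0,8.5],[[2.83,-2.73,-0.46],0,8.5],[[2.83,-2.73,-0.46],0,8.5],[[2.83,-2.73,-0.46],0,8.5],[[2.83,-2.73,-0.46],0,8.5],[[2.83,-2.73,-0.46],0,8.5],[[2.83,-2.73,-0.46],0,8.5],[[0,0,0],0.11,8.5],[[0,0,0],0.11,8.5],[[0,0,0],0.11,8.5],[[0,0,0],0.11,8.5]])

```text
time: 2.1
tool_pos: [0.4733, 0.0076, 0.3296]
orientation: [0.998, -0.066, -0.0, -0.0]
force: [1.0, -0.1, -0.6]
width: 0.994
grip_force: 0.0
```

```bash
python3 - <<'E'
from h import *
s=env.sense(); print(s["time"],s["tool_pos"],R.from_quat(s["orientation"]).as_matrix().round(4))
snap("wrist","w1"); np.save("w1.npy",cam("wrist",s)[3])
E
```

```text
2.1 [0.47328839 0.00757337 0.32959549] [[ 9.913e-01 -1.320e-01 -7.000e-04]
 [-1.320e-01 -9.913e-01  2.000e-04]
 [-7.000e-04 -1.000e-04 -1.000e+00]]
```

View pics/w1.png

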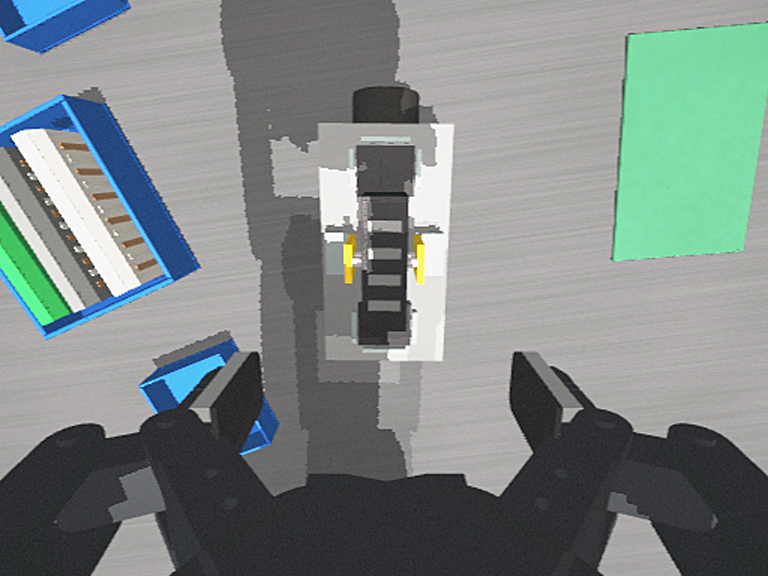

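The wrist view shows the airbox top with corners (318,124), (454,125), (443,360), (327,358). The yellow tabs have their outer top edges at x≈343 (left) and x≈425 (right), spanning rows 234–284.

```bash
python3 - <<'E'
from h import *
C=cam("wrist")
P=lambda u,v,z: px2w(C,(u+.5)/1.5-.5,(v+.5)/1.5-.5,z)
p=np.array([P(*q,.085) for q in [(318,124),(454,125),(443,360),(327,358)]])
d=p[0]+p[1]-p[2]-p[3]; e=p[0]+p[3]-p[1]-p[2]
print(p.round(4),p.mean(0),np.linalg.norm(d)/2,np.linalg.norm(e)/2,np.arctan2(d[1],d[0]),np.arctan2(-e[0],e[1]))
a,b=P(343,259,.139),P(425,259,.139); print(a,b,np.linalg.norm(a-b),(a+b)/2)
for q in [(343,235),(345,284),(425,235),(422,283)]: print(P(*q,.139))
m=np.array([P(*q,.004) for q in [(627,34),(613,261),(743,250)]]);print("mat",m.round(4),(m[0]+m[2])/2)
E
```

```text
[[ 0.5832  0.0466  0.085 ]
 [ 0.5671 -0.0629  0.085 ]
 [ 0.3602 -0.0328  0.085 ]
 [ 0.3774  0.0759  0.085 ]] [0.47195411 0.00671438 0.085     ] 0.20847547641834543 0.11038836696526486 -0.14312213966360418 -0.15154090913291715
[0.48033687 0.0378439  0.139     ] [ 0.47178414 -0.02342817  0.139     ] 0.061866111755571426 [0.4760605  0.00720787 0.139     ]
[0.49827731 0.03482992 0.139     ]
[0.46082334 0.03956693 0.139     ]
[ 0.48985611 -0.02548808  0.139     ]
[ 0.45344928 -0.01902458  0.139     ]
mat [[ 0.6306 -0.2455  0.004 ]
 [ 0.4113 -0.2339  0.004 ]
 [ 0.4041 -0.3725  0.004 ]] [ 0.51734655 -0.30898303  0.004     ]
```

>>> arm_command(commands=[[[-0.07,0.07,3],0.0125,8.5],[[0,0,3],0,8.5],[[0,0,3],0,8.5],[[0,0,3],0,8.5],[[0,0,3],0,8.5],[[0,0,2],0,8.5],[[0,0,1.5],0,8.5],[[0,0,1],0,8.5],[[0,0,0.5],0,8.5],[[0,0,0],0,7.2],[[0,0,0],0,6.6],[[0,0,0],0,6.2],[[0,0,0],0,5.8],[[0,0,0],0,5.4],[[0,0,0],0,5.0],[[0,0,0],0,4.6],[[0,0,0],0,4.2],[[0,0,0],0,4.0],[[0,0,0],0,4.0],[[0,0,0],0,4.0]], newtons=30)

```text
time: 4.15
tool_pos: [0.4732, 0.0071, 0.1313]
orientation: [0.998, -0.07, 0.001, -0.0]
force: [-3.4, 4.8, 16.4]
width: 0.495
grip_force: 28.2
```

>>> arm_command(commands=[[[0,0,0],0,3.8],[[0,0,-0.3],0,3.8],[[0,0,-0.4],0,3.8],[[0,0,-0.5],0,3.8],[[0,0,-0.6],0,3.8]])

```text
time: 4.65
tool_pos: [0.4724, 0.0066, 0.1482]
orientation: [0.998, -0.07, -0.0, 0.0]
force: [0.3, 0.5, -2.0]
width: 0.493
grip_force: 32.1
```

>>> arm_command(commands=[[[0,0,-1.5],0,3.8],[[0,0,-2.5],0,3.8],[[0,0,-3],0,3.8],[[0,0,-3],0,3.8],[[0.5,1.7,0],0,3.8],[[0.9,3.06,0],0,3.8],[[0.9,3.06,0],0,3.8],[[0.9,3.06,0],0,3.8],[[0.9,3.06,0],0,3.8],[[0.9,3.06,0],0,3.8],[[0.9,3.06,0],0,3.8],[[0.9,3.06,0],0,3.8],[[0.9,3.06,0],0,3.8],[[0.9,3.06,0],0,3.8],[[0.9,3.06,0],0,3.8],[[-0.43,-1.73,0],0,3.8],[[0,0,0],-0.09,3.8]])

```text
time: 6.35
tool_pos: [0.5192, -0.3083, 0.2477]
orientation: [1.0, -0.026, -0.0, -0.0]
force: [-1.0, -0.2, -1.4]
width: 0.487
grip_force: 32.2
```

```bash
python3 - <<'E'
from h import *
snap("side","s2",1); snap("wrist","w2",1)
a,b=cv2.imread("pics/s2.png"),cv2.imread("pics/w2.png")
a=cv2.resize(a[140:340,180:380],(384,384)); 
cv2.imwrite("pics/j2.png",cv2.resize(np.hstack([a,b]),(800,343)))
E
```

```text
(no output)
```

View pics/j2.png

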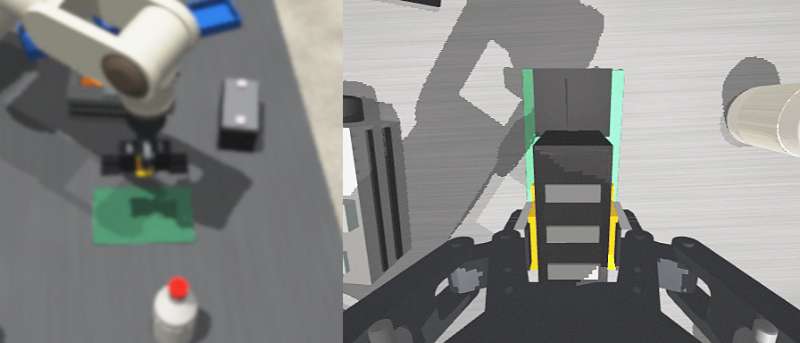

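The cover hangs level over the mat, its yellow tabs squeezed between the pads, and the orange element is left in the airbox. I'll lower it.

>>> arm_command(commands=[[[0,0,2],0,3.8],[[0,0,3],0,3.8],[[0,0,3],0,3.8],[[0,0,3],0,3.8],[[0,0,3],0,3.8],[[0,0,2],0,3.8],[[0,0,1.5],0,3.8],[[0,0,1],0,3.8],[[0,0,0.4],0,3.8],[[0,0,0.2],0,3.8],[[0,0,0],0,3.8]])

```text
time: 7.55
tool_pos: [0.5197, -0.3088, 0.0575]
orientation: [1.0, -0.025, 0.0, 0.0]
force: [-0.0, -0.0, -1.4]
width: 0.492
grip_force: 32.2
```

>>> arm_command(commands=[[[0,0,0.2],0,3.8],[[0,0,0.2],0,3.8],[[0,0,0.1],0,3.8],[[0,0,0.1],0,3.8],[[0,0,0],0,3.8]])

```text
time: 8.05
tool_pos: [0.5195, -0.3086, 0.0508]
orientation: [1.0, -0.025, -0.0, -0.0]
force: [1.5, 0.1, -1.6]
width: 0.488
grip_force: 32.2
```

>>> arm_command(commands=[[[0,0,0.05],0,3.8],[[0,0,0.05],0,3.8],[[0,0,0.05],0,3.8]])

```text
time: 8.35
tool_pos: [0.5196, -0.3086, 0.0504]
orientation: [1.0, -0.025, 0.0, 0.0]
force: [-7.2, 4.5, 18.7]
width: 0.495
grip_force: 37.2
```

>>> arm_command(commands=[[[0,0,-0.1],0,3.8],[[0,0,0],0,4.6],[[0,0,0],0,5.2],[[0,0,0],0,5.8],[[0,0,0],0,6.4],[[0,0,0],0,7.2],[[0,0,0],0,8.5],[[0,0,0],0,8.5],[[0,0,-1],0,8.5],[[0,0,-2],0,8.5],[[0,0,-3],0,8.5],[[0,0,-4],0,8.5],[[0,0,-4],0,8.5],[[0,0,-4],0,8.5],[[0,0,-4],0,8.5]])

```text
time: 9.85
tool_pos: [0.5191, -0.3084, 0.2731]
orientation: [1.0, -0.025, 0.0, 0.0]
force: [0.6, -0.7, -0.9]
width: 0.993
grip_force: 0.0
```

```bash
python3 - <<'E'
from h import *
s=env.sense(); print(s["time"],s["tool_pos"],s["joint_pos"])
snap("wrist","w3",1); snap("top","t3",1)
a,b=cv2.imread("pics/w3.png"),cv2.imread("pics/t3.png")
b=b[130:290,160:360]
cv2.imwrite("pics/j3.png",np.hstack([cv2.resize(a,(400,300)),cv2.resize(b,(375,300))]))
E
```

```text
9.85 [ 0.51914273 -0.30835267  0.27305182] [-6.63532318e-01  2.05557138e-01  1.33943640e+00  5.02545213e-05
  1.59586165e+00  9.57968114e-01]
```

View pics/j3.png

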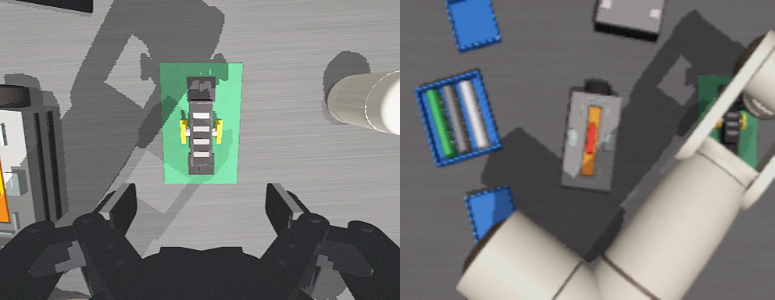

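The cover stands upright in the middle of the mat with its tabs sprung out, and the element with its red handle is exposed in the airbox. Next I move over it.

>>> arm_command(commands=[[[-0.3,-1.5,-0.5],0,6],[[-0.6,-3,-0.5],0,3],[[-0.6,-3,0],0,3],[[-0.6,-3,0],0,3],[[-0.6,-3,0],0,3],[[-0.6,-3,0],0,3],[[-0.6,-3,0],0,3],[[-0.6,-3,0],0,3],[[-0.6,-3,0],0,3],[[-0.6,-3,0],0,3],[[-0.6,-3,0],0,3],[[0.02,0.24,0],0.095,3],[[0,0,0],0,3]])

```text
time: 11.25
tool_pos: [0.4719, 0.0078, 0.2802]
orientation: [0.997, -0.073, -0.0, -0.0]
force: [-0.3, -0.6, 1.4]
width: 0.352
grip_force: 0.0
```

```bash
python3 - <<'E'
from h import *
s=env.sense(); print(s["time"],s["tool_pos"],R.from_quat(s["orientation"]).as_matrix()[:,0],s["width"])
snap("wrist","w4")
E
```

```text
11.25 [0.47185973 0.00781147 0.28020785] [ 9.89360391e-01 -1.45484213e-01 -5.99749799e-04] 0.3521954999795181
```

View pics/w4.png

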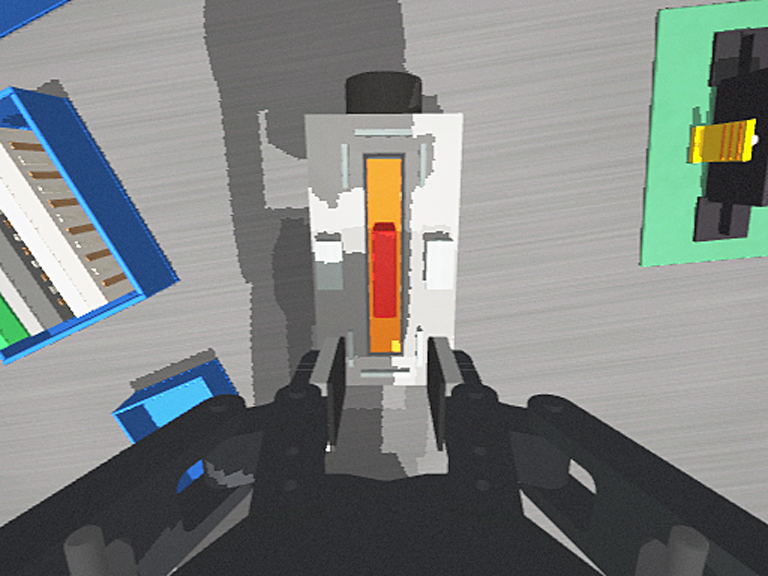

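The handle's top face spans x 372–396, rows 231–317, centre about (384,274). The orange panel spans (366,155) to (403,354), and it looks parallel to the tool.

```bash
python3 - <<'E'
from h import *
s=env.sense(); C=cam("wrist")
P=lambda u,v,z: px2w(C,(u+.5)/1.5-.5,(v+.5)/1.5-.5,z)
M=R.from_quat(s["orientation"]).as_matrix()
for q in [(384,274,.13),(384,231,.13),(384,317,.13),(384.5,155,.085),(387,354,.085)]:
    p=P(*q); print(p.round(4),(M.T@(p-s["tool_pos"])*100).round(2))
E
```

```text
[0.4733 0.007  0.13  ] [1.300e-01 1.000e-02 1.502e+01]
[0.5015 0.0029 0.13  ] [2.990e+00 1.000e-02 1.502e+01]
[0.4434 0.0113 0.13  ] [-2.890e+00  1.000e-02  1.502e+01]
[ 0.5491 -0.0041  0.085 ] [ 7.8   0.03 19.52]
[0.3952 0.016  0.085 ] [-7.72  0.23 19.52]
```

>>> arm_command(commands=[[[0.1,0,2],0,3],[[0,0,3],0,3],[[0,0,3],0,3],[[0,0,3],0,3],[[0,0,2],0,3],[[0,0,1.5],0,3],[[0,0,0.8],0,3],[[0,0,0.5],0,3],[[0,0,0],0,2.4],[[0,0,0],0,1.9],[[0,0,0],0,1.5],[[0,0,0],0,1.2],[[0,0,0],0,1.2],[[0,0,0],0,1.2]], newtons=60)

```text
time: 12.7
tool_pos: [0.4739, 0.0066, 0.1232]
orientation: [0.997, -0.073, 0.001, 0.0]
force: [-1.1, -0.5, 5.8]
width: 0.177
grip_force: 58.6
```

>>> arm_command(commands=[[[0,0,-0.5],0,1.2],[[0,0,-1],0,1.2],[[0,0,-2],0,1.2],[[0,0,-2.5],0,1.2],[[0,0,-2.5],0,1.2],[[0,0,-2.5],0,1.2],[[0,0,-2.5],0,1.2],[[0,0,-2],0,1.2],[[0,0,0],0,1.2]])

```text
time: 13.6
tool_pos: [0.4742, 0.0066, 0.2805]
orientation: [0.997, -0.073, 0.002, 0.0]
force: [0.2, -0.1, -2.5]
width: 0.178
grip_force: 58.7
```

```bash
python3 - <<'E'
from h import *
s=env.sense(); print(s["time"],s["tool_pos"],s["width"],s["force"],R.from_quat(s["orientation"]).as_matrix()[:,0])
snap("top","t5",1); im=cv2.imread("pics/t5.png")
a=im[155:230,160:225]; b=im[140:240,215:300]
cv2.imwrite("pics/j5.png",np.hstack([cv2.resize(a,(520,600),interpolation=cv2.INTER_CUBIC),cv2.resize(b,(280,600))]))
E
```

```text
13.6 [0.47421251 0.0065593  0.28052795] 0.17827892730867054 [ 0.20467102 -0.1352344  -2.48219832] [ 0.9894086  -0.14509145  0.00437002]
```

View pics/j5.png

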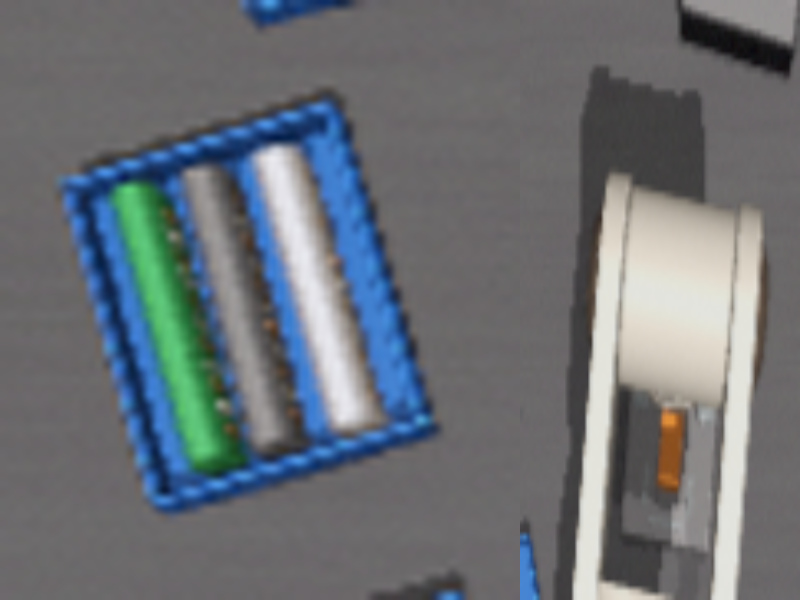

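The element hangs from the gripper. In the crate crop (8x, origin 160,155) the panel ends, top to bottom, are green (135,186)–(216,466), grey (209,168)–(278,453) and white (280,148)–(357,430). The rim corners are (65,182), (330,97), (430,425), (165,508).

```bash
python3 - <<'E'
from h import *
s=env.sense(); C=cam("top")
P=lambda u,v,z: px2w(C,160+(u+.5)/8-.5,155+(v+.5)/8-.5,z)
p=np.array([P(u,v,.06) for u,v in [(65,182),(330,97),(430,425),(165,508)]])
d=p[0]+p[1]-p[2]-p[3]; e=p[0]+p[3]-p[1]-p[2]; yw=(np.arctan2(d[1],d[0])+np.arctan2(-e[0],e[1]))/2; c=p.mean(0)
print("crate",c,yw,np.arctan2(d[1],d[0]),np.arctan2(-e[0],e[1]))
Q=R.from_euler("z",yw).as_matrix()
for n,a,b in [("green",(135,186),(216,466)),("grey",(209,168),(278,453)),("white",(280,148),(357,430))]:
    A,B=P(*a,.078),P(*b,.078); print(n,((A+B)/2).round(4),"crate frame mm",(Q.T@((A+B)/2-c)*1000).round(1),"len",np.linalg.norm(A-B),"yaw",np.arctan2((A-B)[1],(A-B)[0]))
E
```

```text
crate [0.5309761  0.30760291 0.06      ] 0.3004744330928579 0.3013591964277661 0.29958966975794965
green [0.5169 0.3423 0.078 ] crate frame mm [-3.2 37.3 18. ] len 0.15413580511142155 yaw 0.28902739618902185
grey [0.5246 0.3069 0.078 ] crate frame mm [-6.3  1.2 18. ] len 0.1550298412767254 yaw 0.2433355562025893
white [0.5355 0.2678 0.078 ] crate frame mm [ -7.5 -39.4  18. ] len 0.15472962047421507 yaw 0.2692262306538184
```

>>> arm_command(commands=[[[0.08,-1.4,0],0,1.2],[[0.17,-2.9,0],0,1.2],[[0.17,-2.9,0],0,1.2],[[0.17,-2.9,0],0,1.2],[[0.17,-2.9,0],0,1.2],[[0.17,-2.9,0],0,1.2],[[0.17,-2.9,0],0,1.2],[[0.17,-2.9,0],0,1.2],[[0.17,-2.9,0],0,1.2],[[0.17,-2.9,0],0,1.2],[[0.08,-1.2,0],0,1.2],[[0,0,0],-0.1075,1.2],[[0,0,0],-0.1075,1.2],[[0,0,0],-0.1075,1.2],[[0,0,0],-0.1075,1.2],[[0,0,0],0,1.2]])

```text
time: 15.25
tool_pos: [0.5316, 0.2883, 0.2765]
orientation: [0.99, 0.143, -0.001, 0.0]
force: [-0.0, -0.4, -1.7]
width: 0.173
grip_force: 59.1
```

```bash
python3 - <<'E'
from h import *
s=env.sense(); print(s["time"],s["tool_pos"],s["width"],s["force"],R.from_quat(s["orientation"]).as_matrix()[:,0])
snap("wrist","w6"); 
E
```

```text
15.25 [0.53159688 0.28828892 0.27649407] 0.17292399474386655 [-0.03617286 -0.44308578 -1.67993738] [ 0.95926229  0.28251333 -0.00143877]
```

View pics/w6.png

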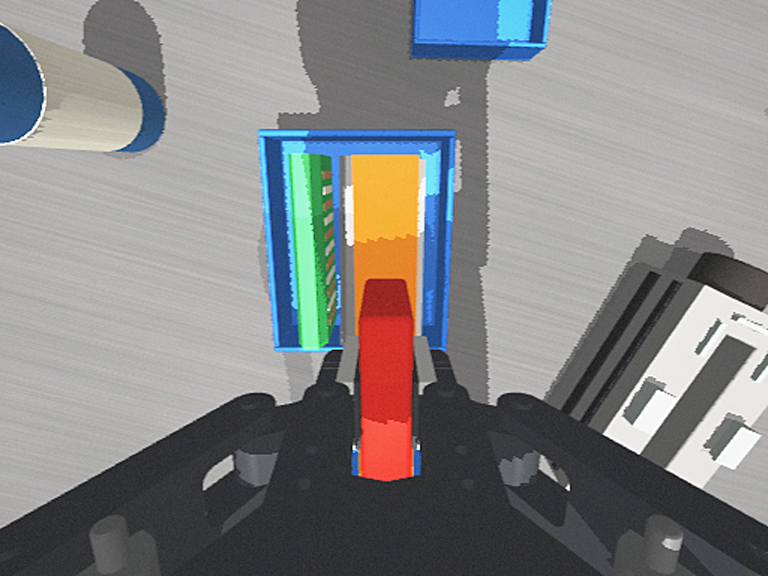

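The crate rim corners are at (259,131), (456,131), (446,351), (275,351). Green's ridge runs (305,154)–(313,347), a sliver of grey shows at x≈343–353, and a sliver of white at x≈420–426 either side of the orange element, so the element sits over the grey–white gap.

```bash
python3 - <<'E'
from h import *
s=env.sense(); C=cam("wrist"); M=R.from_quat(s["orientation"]).as_matrix()
P=lambda u,v,z: px2w(C,(u+.5)/1.5-.5,(v+.5)/1.5-.5,z)
p=np.array([P(*q,.06) for q in [(259,131),(456,131),(446,351),(275,351)]])
d=p[0]+p[1]-p[2]-p[3]; e=p[0]+p[3]-p[1]-p[2]; c=p.mean(0)
print(c,np.linalg.norm(d)/2,np.linalg.norm(e)/2,np.arctan2(d[1],d[0]),np.arctan2(-e[0],e[1]))
T=lambda q:(M.T@(q-s["tool_pos"])*1000).round(1)
print("crate in tool",T(c))
for n,q in [("grey L",(343,190,.071)),("grey L low",(341,345,.071)),("white R",(427,190,.071)),("white R near",(421,300,.071)),("green L",(289,156,.071)),("green R",(323,156,.071)),("green Lnear",(300,347,.071)),("elem end",(352,154,.239)),("elem end",(420,154,.239)),("elem end low",(352,154,.165)),("elem end low",(420,154,.165))]: print(n,T(P(*q)))
E
```

```text
[0.53076471 0.30934317 0.06      ] 0.1802149180312406 0.14873763993415068 0.2791945161063596 0.28310993039278315
crate in tool [  5.3 -20.5 216.6]
grey L [ 52.5 -31.3 205.6]
grey L low [-74.4 -36.3 205.7]
white R [ 52.5  32.3 205.6]
white R near [-34.7  29.8 205.7]
green L [ 77.  -70.6 205.5]
green R [ 77.  -45.4 205.5]
green Lnear [-76.2 -70.8 205.7]
elem end [ 72.9 -10.9  37.5]
elem end [72.9 13.4 37.5]
elem end low [ 75.4 -16.6 111.5]
elem end low [ 75.4  19.1 111.5]
```

>>> arm_command(commands=[[[0.3,-0.1,1],0,1.2],[[0,0,2],0,1.2],[[0,0,2],0,1.2],[[0,0,1.5],0,1.2],[[0,0,1],0,1.2],[[0,0,0.5],0,1.2],[[0,0,0.5],0,1.2],[[0,0,0.3],0,1.2],[[0,0,0.3],0,1.2],[[0,0,0.3],0,1.2]])

```text
time: 16.3
tool_pos: [0.5347, 0.29, 0.1836]
orientation: [0.99, 0.142, 0.0, -0.0]
force: [0.1, -1.1, -1.1]
width: 0.18
grip_force: 59.2
```

>>> arm_command(commands=[[[0,0,0.3],0,1.2],[[0,0,0.3],0,1.2],[[0,0,0.3],0,1.2],[[0,0,0.3],0,1.2],[[0,0,0.3],0,1.2]])

```text
time: 16.8
tool_pos: [0.5346, 0.2899, 0.1682]
orientation: [0.99, 0.142, 0.0, 0.0]
force: [-0.4, -0.2, -1.6]
width: 0.172
grip_force: 59.3
```

>>> arm_command(commands=[[[0,0,0.3],0,1.2],[[0,0,0.3],0,1.2],[[0,0,0.3],0,1.2],[[0,0,0.3],0,1.2],[[0,0,0.3],0,1.2]])

```text
time: 17.3
tool_pos: [0.5346, 0.29, 0.1532]
orientation: [0.99, 0.142, 0.0, -0.0]
force: [0.4, 0.3, -2.2]
width: 0.179
grip_force: 59.2
```

>>> arm_command(commands=[[[0,0,0.4],0,1.2],[[0,0,0.4],0,1.2],[[0,0,0.4],0,1.2],[[0,0,0.4],0,1.2],[[0,0,0.4],0,1.2]])

```text
time: 17.8
tool_pos: [0.5346, 0.2899, 0.1331]
orientation: [0.99, 0.142, -0.0, -0.0]
force: [0.3, 0.2, -1.7]
width: 0.176
grip_force: 59.2
```

>>> arm_command(commands=[[[0,0,0.4],0,1.2],[[0,0,0.4],0,1.2],[[0,0,0.2],0,1.2],[[0,0,0.2],0,1.2],[[0,0,0.1],0,1.2],[[0,0,0],0,1.2]])

```text
time: 18.4
tool_pos: [0.5345, 0.29, 0.1202]
orientation: [0.99, 0.142, -0.0, -0.0]
force: [0.7, 0.1, -1.6]
width: 0.176
grip_force: 59.0
```

>>> arm_command(commands=[[[0,0,0.1],0,1.2],[[0,0,0.1],0,1.2],[[0,0,0.05],0,1.2],[[0,0,0],0,1.2]])

```text
time: 18.8
tool_pos: [0.5345, 0.29, 0.1183]
orientation: [0.99, 0.142, 0.0, -0.0]
force: [-4.2, 0.2, 4.5]
width: 0.178
grip_force: 60.0
```

>>> arm_command(commands=[[[0,0,-0.05],0,1.5],[[0,0,0],0,1.8],[[0,0,0],0,2.2],[[0,0,0],0,2.6],[[0,0,0],0,3],[[0,0,0],0,3],[[0,0,-0.5],0,3],[[0,0,-1],0,3],[[0,0,-2],0,3],[[0,0,-3],0,3],[[0,0,-3],0,3],[[0,0,-3],0,3],[[0,0,-3],0,3],[[0,0,-1],0,3],[[0,0,0],0,3]])

```text
time: 20.3
tool_pos: [0.5349, 0.2901, 0.2855]
orientation: [0.99, 0.142, 0.002, -0.0]
force: [1.3, 1.0, -0.3]
width: 0.352
grip_force: 0.0
```

```bash
python3 - <<'E'
from h import *
s=env.sense(); print(s["time"],s["tool_pos"],s["force"])
snap("wrist","w7",1); snap("side","s7",1); a,b=cv2.imread("pics/w7.png"),cv2.imread("pics/s7.png")
b=b[70:300,190:380]
cv2.imwrite("pics/j7.png",np.hstack([cv2.resize(a,(480,360)),cv2.resize(b,(297,360))]))
E
```

```text
20.3 [0.53491863 0.29005336 0.28552943] [ 1.30445262  0.96138702 -0.33071334]
```

View pics/j7.png

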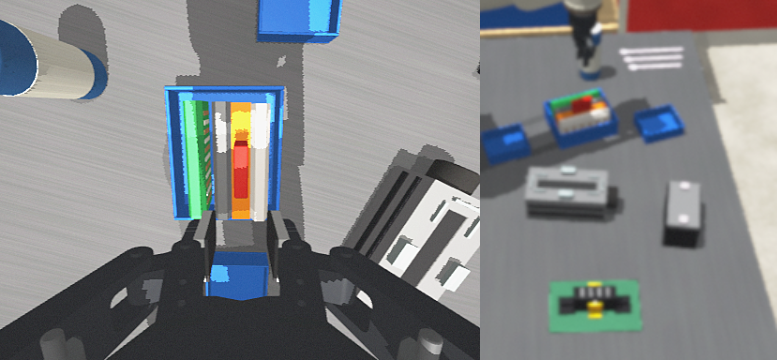

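The element stands on the crate floor between grey and white, at about (241,165) in the wrist view. Green, grey and white are all upright, the cover is right way up on the mat, and the can and battery haven't moved. The gripper is clear of everything, so I'm handing in.

```bash
python3 -c "
from bench import env
print(env.close_job())"
```

```text
the job is handed in; nothing more can be done
None
```

I handed the job in at about 20 s of the 61 s allowed: the cover is right way up on the green mat, and the element stands on the crate floor between the grey and white panels. All the filters are upright and the bystanders were left alone, though the oil bottle was out of frame in the last pictures. The hand-in gave no verdict.

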